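Restock the sloped rest and shut the pick drawer

ROBOT

A 6-joint arm with a two-finger parallel gripper is mounted at the origin on the work surface. World frame = base frame: x ahead of the robot, y to its left, z up, the work surface at z = 0. Lengths are in m, angles in rad, forces in N, time in s.
With the tool pointing down it reaches from about 0.35 to 0.85 m from the base axis. Payload 8.1 kg.
Tool frame: the origin (TCP) lies at the very end of the fingers, on their centre line; the grasp point (between the pads) lies 19 mm behind it (robot.tcp_to_grasp is the distance from the TCP to the grasp point, in m); z points along the fingers, y is the line along which they close (so a half turn about z gives the same grasp; the last joint's range is limited). The gripper opens to 93 mm and grips with 3 to 60 N. Pads are 15 mm wide; open, the fingers measure 128 mm over their backs; the gripper's body (75 mm by 188 mm) begins 65 mm behind the grasp point.
Start: joints at [-1.322, 0.13, 1.488, -0, 1.523, -0.085], TCP at [0.197, -0.567, 0.219] pointing down, gripper open.
Joint ranges: [-2.96, 2.96], [-0.89, 2.26], [0.02, 2.5], [-1.34, 4.48], [0, 2.73], [-2.66, 2.66]. Speed limits (rad/s): [2.39, 2.39, 2.79, 3.14, 3.14, 3.14].

INTERFACE

Orientations are given as a rotation vector (axis times angle).
In Python, from workcell import sense, imaging, job, robot gives the robot as it stands. The module is installed in compiled form; this text tells all that it offers.
- The arm moves only by the tool jog_arm, never from a script. Its argument "deltas" is a list of rows, each an object of numbers: "gripper": the opening, from 0 (shut) to 1 (fully open); "tx", "ty", "tz": the shift along the tool's x, y, z in units of 40 mm (1.0 is 40 mm); "spin": the turn about the tool's z in degrees. A call has 1 to 20 rows; each row is the pose to reach, as a shift and turn from the pose commanded when the call began, along the tool's axes at that moment; what a row does not reach only later rows make up. A row lasts 1/12 s, in which the tool goes at most 41.7 mm and 7.16 degrees, less where a joint would pass 70% of its speed; a pose out of reach is approached as far as the arm can. A call with a gripper value outside its range is refused whole. The fingers move at their own pace and stop on an object; "squeeze" is the grip in N (left out, the last holds). Time passes only in rows, so rows that repeat a pose let the fingers close. It gives the time, the measured TCP pose, the force, the opening and the grip force at its end, in the units of the state.
- sense(): the state, without advancing time (a new reading comes with each control period).
- imaging.grab_frame(name): name is "scene" or "top" or "wrist"; returns the picture (420x560x3 uint8, blue, green, red); there is no depth.
- imaging.camera_model(name): a dict with "fx", "fy", "cx", "cy" (pixels), "k1" (the pictures are not rectified: a ray, as slopes to the right and down, at radius r is drawn at 1 + k1 r^2 times it, then the intrinsics apply), "xyz" and "attitude" of the camera in the world. Camera axes: x right, y down, z forward; pixel columns grow to the right and rows downward; lengths in m; the calibration is good to about 2 mm. A picture is of the moment at which its call begins: read the wrist's pose just before it. camera_model takes no time and is no camera call; for the wrist camera it gives the pose at the moment of the call.
- job.hand_in(): hands the job in; it is judged then, once.
Trained networks look in the newest picture that a camera, given by its name, has taken for a name from the list of things; names that differ only in an ending like _2 or _b are one class to them, and where a whole thing is asked for, a point or a joint stands for the part that bears it (a point fixed in the world has none). Each returns a list of dicts, best first, with "confidence" (0 to 1); they miss things now and then, are a little off and sometimes report something else, mostly with a low value. They report only what shows in the picture. A call takes as long as a camera call. They do not tell look-alikes from the thing itself.
- imaging.look_for(camera, name): "location" ([row, column] as shares, 0 to 1, of the picture: columns of its width, rows of its height, amid what is visible of it).
The state is a dict: "clock": time; "qpos": joint angles; "joint_vel": joint speeds; "joint_torque": joint torques, N m; "eef_pos": TCP position; "ee_rot": TCP orientation; "wrist_force": force on the tool from outside, world axes, zero at the start; "wrist_torque": the same for the moment, N m; "finger_gap": finger opening in m; "grasp_force": force on a finger pad.
Only numpy, scipy, OpenCV 4.12 (cv2) and the standard library are available. Lean on these libraries where they do the work, as an engineer would, in place of code of your own. Each camera call takes 0.05 s, during which the arm holds its last target. There are 200 camera calls.

TASK

Lay the slim carton centred and flat on the narrow sloped rest in the open drawer, lengthwise up the slope, and let go. Then push the drawer gently all the way home, past its sprung catch, so that it stays shut with the carton still lying on its rest. Leave the other things on the table where they are.

Things in the scene. Friction and masses are not known exactly. Their poses are not given: they have to be found in the camera images.
- unit: Fixed white drawer tower 240 wide (y), 240 deep, 197 tall, under a dark shelf board on posts. Origin: on the table below the middle of its front plane; x into the tower (the way the drawer shuts), z up. The drawer fills the upper opening (z 76 to 191). The board (underside z 230) juts 25 mm ahead of the front plane: a vertical gripper hits it, one leaning back (to -x) 35 to 45 deg passes.
- drawer (a joint): How far the drawer is out, in m, along the unit's x: 0 = home on its stop, front flush; 0.13 to 0.16 at the start; 0.17 at most. Friction 1 to 2 N. From 15 mm a sprung catch resists with up to about 11 N; past its crest at 4 mm it pulls the drawer home and holds it; let go before that, the drawer springs back to about 15 mm.
- push_point (a point): Middle of the outer face of the drawer's front panel (flat, no handle, 222 wide, 62 tall, 8 thick: 31 mm above and below this point); moves with the drawer. Behind it is an open tray 200 long, 202 wide inside, sides 60 high.
- rest (a point): Middle of the top surface of the narrow sloped aluminium rest in the drawer, 78 mm behind the front panel's outer face; moves with the drawer. x up the slope (into the tower, rising 25 deg), y left, z square to the surface. Bed 110 long (x), 34 wide (y), with a stop lip 10 high at its low end (inner face at x = -52 mm). The carton lies along x, overhanging 8 mm each side.
- carton: The slim brown cardboard carton to be stored, 100 (x) x 50 (y) x 24 (z), about 0.12 kg, lying flat on the table. Origin: centre of its underside; x is its long axis. It may lie either way round on the rest.
- cube: Bystander: a cube-like brown cardboard carton 65 x 65 x 60 standing on the table. Origin: centre of its underside.
- tape_roll: Bystander: a roll of packing tape lying flat, 96 across, 45 high. Origin: centre of its underside.
- spray: Bystander: a white plastic bottle, 60 across, 150 tall, standing. Origin: centre of its underside.
Not all that is in view belongs to the job. Of the things like the carton, leave any that is turquoise; of the rest the smaller one is meant.

How it is judged:
By the outcome, as a careful person would: the job done as asked, in the order asked, and still so for the second after the job is handed in, with the robot touching nothing.
It also fails if it takes over 51 s, if anything falls off the work surface, if the arm or the gripper's body presses on something with over 40 N, if the wrist force passes 120 N, or if a joint passes its speed limit or range.

## Working session

There is one attempt and no reset: what is moved stays moved. The work goes in short steps, Python scripts to look and compute and a tool call to move; the robot and the scene stay as the last step left them, time stands still between calls to the robot, and variables do not carry over. Pictures are saved under pics/ and viewed, at most 13 in all, crops included, and the job is handed in when it is done.

Besides the shell and the picture viewer there is one more tool, called after "Call:" in YAML: its name, and indented under it one key for each argument. jog_arm: Moves the arm, as the interface text tells. Its arguments: {"type":"object","properties":{"deltas":{"type":"array","items":{"type":"object","properties":{"gripper":{"type":"number"},"tx":{"type":"number"},"ty":{"type":"number"},"tz":{"type":"number"},"spin":{"type":"number"}}}},"squeeze":{"type":"number"}},"required":["deltas"]}

```bash
mkdir -p pics; cat > h.py <<'E'
import numpy as np, cv2
from scipy.spatial.transform import Rotation as R
from workcell import sense, imaging, job, robot
def cam(n):
    m=imaging.camera_model(n); return m
def Rm(m):
    a=np.array(m["attitude"],float)
    return a if a.shape==(3,3) else R.from_rotvec(a).as_matrix()
def ray(m,u,v):
    d=np.array([(u-m["cx"])/m["fx"],(v-m["cy"])/m["fy"]]); s=d.copy()
    for _ in range(20): s=d/(1+m["k1"]*(s@s))
    return np.array(m["xyz"]),Rm(m)@np.array([s[0],s[1],1])
def onz(m,u,v,z):
    o,d=ray(m,u,v); return o+d*(z-o[2])/d[2]
def proj(m,p):
    c=Rm(m).T@(np.atleast_2d(p)-np.array(m["xyz"])).T
    s=c[:2]/c[2]; r=(s**2).sum(0); s=s*(1+m["k1"]*r)
    return np.stack([m["fx"]*s[0]+m["cx"],m["fy"]*s[1]+m["cy"]],1)
E
python3 - <<'E'
from h import *
s=sense(); print(s); print(imaging.camera_model("scene"),imaging.camera_model("top"))
for n in("scene","top"):
    im=imaging.grab_frame(n); cv2.imwrite(f"pics/{n}0.png",im)
    for t in("carton","cube","push_point","rest","unit","tape_roll","spray"):
        print(n,t,[(round(d["confidence"],2),round(d["location"][1]*560),round(d["location"][0]*420)) for d in imaging.look_for(n,t)])
E
```

```text
{'clock': 0.0, 'qpos': array([-1.32235826e+00,  1.31146690e-01,  1.48921964e+00,  4.68692379e-05,
        1.52303825e+00, -8.54094738e-02]), 'joint_vel': array([-2.87824390e-04, -1.40332014e-04, -5.75319999e-04, -1.02359470e-03,
       -5.26650332e-05,  9.41801789e-04]), 'joint_torque': array([ 2.56606509e-04, -5.59838033e+01, -4.91753769e+01,  7.69857410e-02,
        3.55616072e-02, -1.46170992e-04]), 'eef_pos': array([ 0.19650355, -0.56632071,  0.21762887]), 'ee_rot': array([-3.09614226e+00, -5.21670360e-01,  1.58363918e-04]), 'wrist_force': array([-0.01793097, -0.13558603, -0.69186564]), 'wrist_torque': array([-0.02698789, -0.04296716, -0.01796488]), 'grasp_force': 0.0, 'finger_gap': 0.09281976381234794}
{'fx': 516.7417393137308, 'fy': 516.7417393137308, 'cx': 274.6508939558005, 'cy': 217.32125993015683, 'k1': -0.1852505325003725, 'xyz': array([1.06140073, 0.34759999, 1.4839291 ]), 'attitude': array([-1.38195238, -2.5615114 ,  0.52695506])} {'fx': 413.27191577069647, 'fy': 413.27191577069647, 'cx': 278.1884516181385, 'cy': 208.66859767911043, 'k1': -0.02749553580017083, 'xyz': array([0.34382625, 0.02459629, 1.27687917]), 'attitude': array([-2.12528024,  2.13539383, -0.18760608])}
scene carton [(0.96, 200, 119), (0.86, 164, 188), (0.63, 194, 161)]
scene cube [(0.66, 231, 181)]
scene push_point [(0.7, 300, 228)]
scene rest [(0.85, 303, 228)]
scene unit [(0.67, 276, 279)]
scene tape_roll [(0.65, 414, 271)]
scene spray [(0.62, 190, 202), (0.61, 305, 226)]
top carton [(0.91, 395, 223), (0.65, 427, 269), (0.6, 402, 182), (0.52, 131, 245)]
top cube [(0.75, 347, 218)]
top push_point [(0.81, 248, 191)]
top rest [(0.9, 246, 192)]
top unit [(0.95, 240, 133)]
top tape_roll [(0.74, 148, 258)]
top spray [(0.79, 362, 177)]
```

View pics/scene0.png

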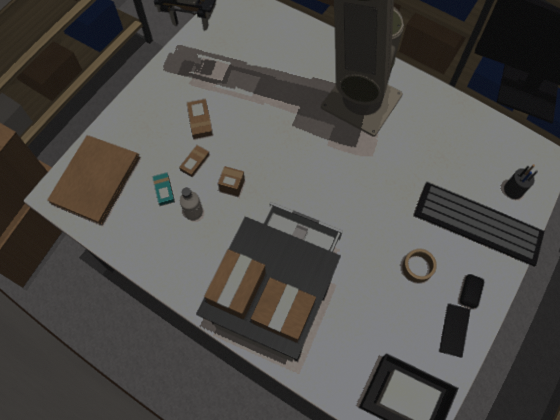

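View pics/top0.png

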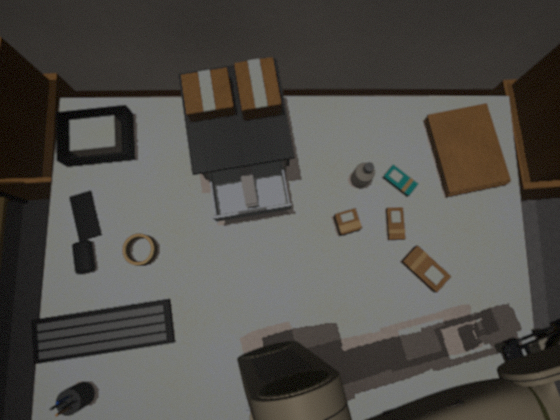

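The scene view shows the small brown carton at (194,161), the larger one at (200,119) and the turquoise one at (163,188). The top view shows them at (396,223), (427,269) and (400,180), and the drawer with its rest at about (249,190). I'll zoom in for measuring.

```bash
python3 - <<'E'
from h import *
t=cv2.imread("pics/top0.png"); s=cv2.imread("pics/scene0.png")
A=cv2.resize(t[160:220,205:297],None,fx=8.5,fy=8.5,interpolation=cv2.INTER_CUBIC)  # 782x510
A=cv2.convertScaleAbs(A,alpha=1.6)
cv2.imwrite("pics/cropA.png",A)
B=cv2.resize(s[195:265,250:350],None,fx=8,fy=8,interpolation=cv2.INTER_CUBIC);B=cv2.convertScaleAbs(B,alpha=1.6)
cv2.imwrite("pics/cropB.png",B)
for n,im,(u0,u1,v0,v1) in(("top",t,(378,418,200,245)),("scene",s,(176,214,143,178))):
    c=im[v0:v1,u0:u1]; hsv=cv2.cvtColor(c,cv2.COLOR_BGR2HSV)
    m=((hsv[...,1]>70)).astype(np.uint8)
    m=cv2.morphologyEx(m,cv2.MORPH_CLOSE,np.ones((3,3)))
    cs,_=cv2.findContours(m,cv2.RETR_EXTERNAL,cv2.CHAIN_APPROX_NONE)
    k=max(cs,key=cv2.contourArea); k=cv2.convexHull(k).astype(np.float32)+[u0,v0]
    M=cam(n); P=np.array([onz(M,u,v,0.024 if n=="top" else .024)[:2] for u,v in k[:,0]])
    (c,wh,a)=cv2.minAreaRect((P*1000).astype(np.float32)); print(n,c,wh,a,cv2.boxPoints((c,wh,a)).round(1).tolist())
E
```

```text
top (517.981689453125, -335.6568603515625) (96.28594207763672, 51.192405700683594) 1.3512085676193237 [[469.20001220703125, -311.20001220703125], [470.5, -362.3999938964844], [566.7000122070312, -360.1000061035156], [565.5, -308.8999938964844]]
scene (523.4082641601562, -332.5882263183594) (102.49234771728516, 55.17254638671875) 1.4499104022979736 [[471.5, -306.29998779296875], [472.8999938964844, -361.5], [575.2999877929688, -358.8999938964844], [573.9000244140625, -303.70001220703125]]
```

View pics/cropA.png

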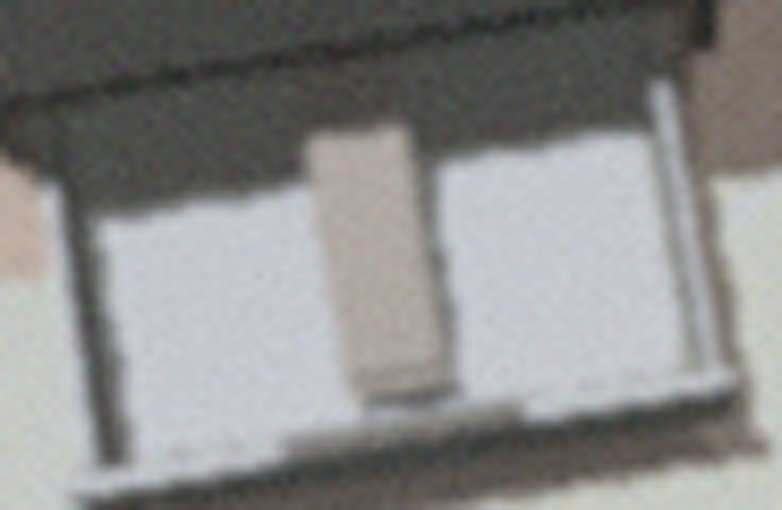

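View pics/cropB.png

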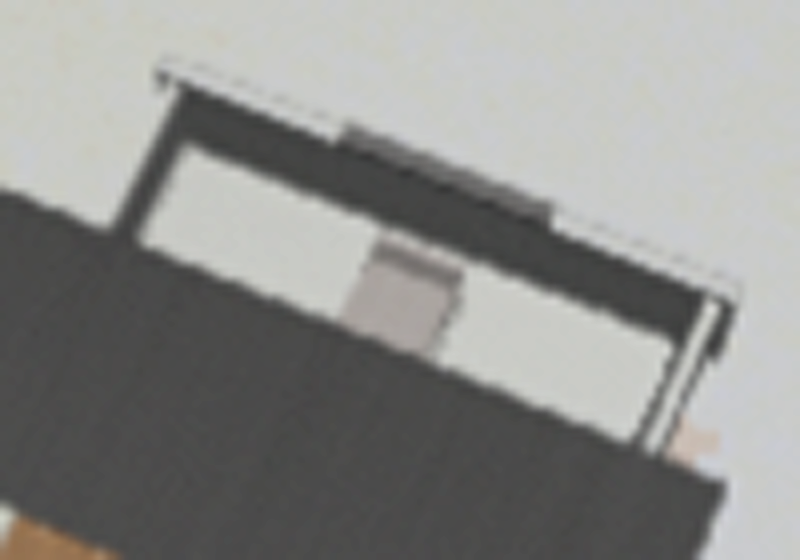

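```bash
cat >> h.py <<'E'
def tri(obs):
    A=np.zeros((3,3));b=np.zeros(3);L=[]
    for m,u,v in obs:
        o,d=ray(m,u,v);d=d/np.linalg.norm(d);P=np.eye(3)-np.outer(d,d);A+=P;b+=P@o;L.append((P,o))
    x=np.linalg.solve(A,b); return x,[np.linalg.norm(P@(x-o)) for P,o in L]
E
python3 - <<'E'
from h import *
T=cam("top");S=cam("scene")
a=lambda u,v:((u+.5)/8.5-.5+205,(v+.5)/8.5-.5+160)
b=lambda u,v:((u+.5)/8-.5+250,(v+.5)/8-.5+195)
L=tri([(T,*a(78,498)),(S,*b(742,290))]); Rr=tri([(T,*a(738,385)),(S,*b(155,65))])
print(L,Rr); d=L[0]-Rr[0]; print(np.linalg.norm(d),np.degrees(np.arctan2(-d[0],d[1])),(L[0]+Rr[0])/2)
# rest lip top corners
for p in[((360,378),(462,270)),((440,375),(380,235))]: print(tri([(T,*a(*p[0])),(S,*b(*p[1]))]))
# board front corners, z .230 (underside) +thickness?
for p in[(5,95),(715,5)]: print([onz(T,*a(*p),z).round(4) for z in(.23,.245)])
E
```

```text
(array([0.51871862, 0.20480833, 0.1359065 ]), [np.float64(0.0015493457660863967), np.float64(0.0015493457660863386)]) (array([ 0.55706622, -0.01469323,  0.13229043]), [np.float64(0.0007061394040561868), np.float64(0.000706139404056191)])
0.22285544237247398 9.909739293292427 [0.53789242 0.09505755 0.13409846]
(array([0.56089247, 0.11462471, 0.12039001]), [np.float64(0.0026875400593814806), np.float64(0.002687540059381511)])
(array([0.56344329, 0.08525487, 0.11794463]), [np.float64(0.00026061481789415485), np.float64(0.0002606148178941314)])
[array([0.6305, 0.214 , 0.23  ]), array([0.6264, 0.2113, 0.245 ])]
[array([ 0.6581, -0.0049,  0.23  ]), array([ 0.6536, -0.0045,  0.245 ])]
```

```bash
cat >> h.py <<'E'
def pose():
    s=sense(); return np.array(s["eef_pos"]),R.from_rotvec(s["ee_rot"])
def go(x,y,z,yaw=None):
    p,r=pose(); M=r.as_matrix(); d=M.T@(np.array([x,y,z])-p)/.04
    cy=np.degrees(np.arctan2(M[1,0],M[0,0])); 
    print("go tx %.2f ty %.2f tz %.2f spin %.1f | yaw now %.1f"%(*d,0 if yaw is None else cy-yaw,cy))
F=np.array([.538,.095]); YU=9.9
def U(x,y,F=F,yaw=YU):
    c,s=np.cos(np.radians(yaw)),np.sin(np.radians(yaw)); return F+[c*x-s*y,s*x+c*y]
E
python3 - <<'E'
from h import *
p,r=pose(); m=cam("wrist"); print("cam in tool",r.as_matrix().T@(np.array(m["xyz"])-p), (r.as_matrix().T@Rm(m)).round(2), m["fx"])
go(*U(.04,-.05),.22,YU); print(U(.04,-.05),robot.tcp_to_grasp)
E
```

```text
cam in tool [ 0.07586063  0.00075873 -0.16614151] [[ 0.   -0.96 -0.27]
 [ 1.    0.   -0.  ]
 [ 0.   -0.27  0.96]] 349.9961197451733
go tx 14.27 ty -11.44 tz -0.03 spin 9.2 | yaw now 19.1
[0.58600083 0.0526217 ] 0.0188
```

Call:
jog_arm:
  deltas:
    - {"gripper": 0,"tx": 14.25,"ty": -11.45,"tz": 0,"spin": -140}
    - {"gripper": 0,"tx": 14.25,"ty": -11.45,"tz": 0,"spin": -140}
    - {"gripper": 0,"tx": 14.25,"ty": -11.45,"tz": 0,"spin": -140}
    - {"gripper": 0,"tx": 14.25,"ty": -11.45,"tz": 0,"spin": -140}
    - {"gripper": 0,"tx": 14.25,"ty": -11.45,"tz": 0,"spin": -140}
    - {"gripper": 0,"tx": 14.25,"ty": -11.45,"tz": 0,"spin": -140}
    - {"gripper": 0,"tx": 14.25,"ty": -11.45,"tz": 0,"spin": -140}
    - {"gripper": 0,"tx": 14.25,"ty": -11.45,"tz": 0,"spin": -140}
    - {"gripper": 0,"tx": 14.25,"ty": -11.45,"tz": 0,"spin": -140}
    - {"gripper": 0,"tx": 14.25,"ty": -11.45,"tz": 0,"spin": -140}
    - {"gripper": 0,"tx": 14.25,"ty": -11.45,"tz": 0,"spin": -140}
    - {"gripper": 0,"tx": 14.25,"ty": -11.45,"tz": 0,"spin": -140}
    - {"gripper": 0,"tx": 14.25,"ty": -11.45,"tz": 0,"spin": -140}
    - {"gripper": 0,"tx": 14.25,"ty": -11.45,"tz": 0,"spin": -140}
    - {"gripper": 0,"tx": 14.25,"ty": -11.45,"tz": 0,"spin": -140}
    - {"gripper": 0,"tx": 14.25,"ty": -11.45,"tz": 0,"spin": -140}
    - {"gripper": 0,"tx": 14.25,"ty": -11.45,"tz": 0,"spin": -140}
    - {"gripper": 0,"tx": 14.25,"ty": -11.45,"tz": 0,"spin": -140}
    - {"gripper": 0,"tx": 14.25,"ty": -11.45,"tz": 0,"spin": -140}
    - {"gripper": 0,"tx": 14.25,"ty": -11.45,"tz": 0,"spin": -140}

```text
clock: 2.47
eef_pos: [0.5855, 0.0545, 0.2182]
ee_rot: [-0.554, -3.092, 0.0]
wrist_force: [-0.6, -0.0, -0.4]
finger_gap: 0.0002
grasp_force: 0.0
```

```bash
python3 - <<'E'
from h import *
go(*U(.04,-.05),.22,YU-180)
im=imaging.grab_frame("scene"); w=imaging.grab_frame("wrist"); cv2.imwrite("pics/w1.png",w)
C=cv2.convertScaleAbs(np.hstack([cv2.resize(im[90:300,200:400],(400,420)),cv2.resize(w,(400,300)).copy() if 0 else cv2.resize(w[:,80:480],(400,420))]),alpha=1.6); cv2.imwrite("pics/c1.png",C)
E
```

```text
go tx -0.03 ty -0.04 tz -0.04 spin 329.8 | yaw now 159.7
```

View pics/c1.png

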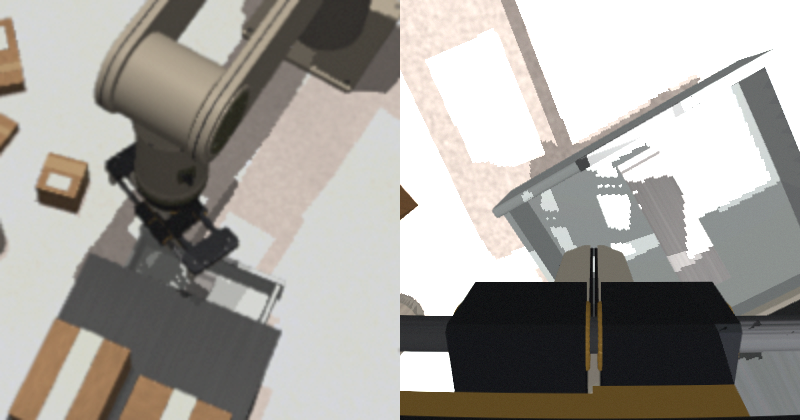

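The scene view shows the gripper above the drawer with the fingers inside its front panel. The wrist view shows the rest right of the fingers and the panel edge running from (497,210) to (760,55).

Call:
jog_arm:
  deltas:
    - {"gripper": 0,"spin": -30}
    - {"gripper": 0,"spin": -30}
    - {"gripper": 0,"spin": -30,"tz": 0.5}
    - {"gripper": 0,"spin": -30,"tz": 1.0}
    - {"gripper": 0,"spin": -30,"tz": 1.7}
    - {"gripper": 0,"spin": -30,"tz": 2.3}
    - {"gripper": 0,"spin": -30,"tz": 2.75}
    - {"gripper": 0,"spin": -30,"tz": 2.75}
    - {"gripper": 0,"spin": -30,"tz": 2.75}

```text
invalid input at $.deltas[0]: expected keys gripper, tx, ty, tz, spin
```

Call:
jog_arm:
  deltas:
    - {"gripper": 0,"tx": 0,"ty": 0,"spin": -30,"tz": 0}
    - {"gripper": 0,"tx": 0,"ty": 0,"spin": -30,"tz": 0}
    - {"gripper": 0,"tx": 0,"ty": 0,"spin": -30,"tz": 0.5}
    - {"gripper": 0,"tx": 0,"ty": 0,"spin": -30,"tz": 1.0}
    - {"gripper": 0,"tx": 0,"ty": 0,"spin": -30,"tz": 1.7}
    - {"gripper": 0,"tx": 0,"ty": 0,"spin": -30,"tz": 2.3}
    - {"gripper": 0,"tx": 0,"ty": 0,"spin": -30,"tz": 2.75}
    - {"gripper": 0,"tx": 0,"ty": 0,"spin": -30,"tz": 2.75}
    - {"gripper": 0,"tx": 0,"ty": 0,"spin": -30,"tz": 2.75}

```text
clock: 3.32
eef_pos: [0.5841, 0.0522, 0.1079]
ee_rot: [0.246, -3.13, -0.0]
wrist_force: [0.2, 0.3, 0.5]
finger_gap: 0.0002
grasp_force: 0.0
```

Call:
jog_arm:
  deltas:
    - {"gripper": 0,"tx": 0.2,"ty": 0,"tz": 0,"spin": 0}
    - {"gripper": 0,"tx": 0.35,"ty": 0,"tz": 0,"spin": 0}
    - {"gripper": 0,"tx": 0.5,"ty": 0,"tz": 0,"spin": 0}
    - {"gripper": 0,"tx": 0.6,"ty": 0,"tz": 0,"spin": 0}
    - {"gripper": 0,"tx": 0.7,"ty": 0,"tz": 0,"spin": 0}
    - {"gripper": 0,"tx": 0.8,"ty": 0,"tz": 0,"spin": 0}
    - {"gripper": 0,"tx": 0.9,"ty": 0,"tz": 0,"spin": 0}
    - {"gripper": 0,"tx": 1.0,"ty": 0,"tz": 0,"spin": 0}
    - {"gripper": 0,"tx": 1.1,"ty": 0,"tz": 0,"spin": 0}
    - {"gripper": 0,"tx": 1.1,"ty": 0,"tz": 0,"spin": 0}

```text
clock: 4.15
eef_pos: [0.5407, 0.0455, 0.1084]
ee_rot: [0.25, -3.131, -0.0]
wrist_force: [-0.4, 0.1, -0.3]
finger_gap: 0.0002
grasp_force: 0.0
```

Call:
jog_arm:
  deltas:
    - {"gripper": 0,"tx": 0.1,"ty": 0,"tz": 0,"spin": 0}
    - {"gripper": 0,"tx": 0.2,"ty": 0,"tz": 0,"spin": 0}
    - {"gripper": 0,"tx": 0.3,"ty": 0,"tz": 0,"spin": 0}

```text
clock: 4.4
eef_pos: [0.5294, 0.0436, 0.1084]
ee_rot: [0.25, -3.131, -0.0]
wrist_force: [1.1, -1.2, -0.2]
finger_gap: 0.0003
grasp_force: 0.7
```

```bash
python3 - <<'E'
from h import *
print(sense()["wrist_force"])
w=imaging.grab_frame("wrist"); t=imaging.grab_frame("top"); s=imaging.grab_frame("scene")
C=np.hstack([cv2.resize(t[140:245,190:320],(400,323)),cv2.resize(s[180:285,230:360],(400,323))]); C=np.vstack([C,cv2.resize(w[:270],(800,386))])[:600]
cv2.imwrite("pics/c2.png",C)
E
```

```text
[ 1.08031772 -1.16244028 -0.2235693 ]
```

View pics/c2.png

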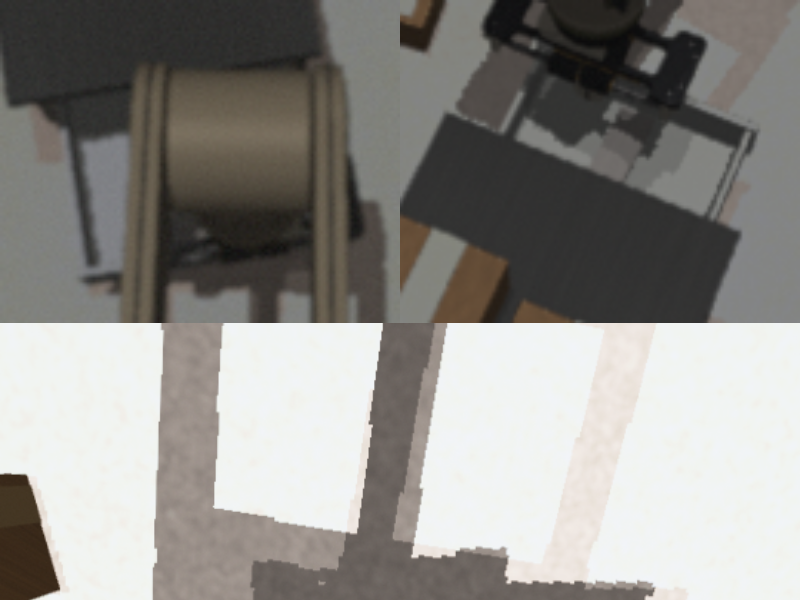

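The scene crop shows the panel's left corner at (758,133), and the top crop shows it at (85,282). Both have moved outward, so the drawer is opening. I'll triangulate the new position.

```bash
python3 - <<'E'
from h import *
T=cam("top");S=cam("scene");k=130/400
x,e=tri([(T,85*k-.3+190,282*k-.3+140),(S,358*k-.3+230,133*k-.3+180)]); print(x,e)
d=x[:2]-[.5187,.2048]; c,s=np.cos(np.radians(9.9)),np.sin(np.radians(9.9)); print("out by",d@[c,s],d@[-s,c])
go(.540,.0455,.25,None); go(.520,-.335,.2,-180+1.4)
E
```

```text
[0.48369009 0.1982051  0.11450056] [np.float64(0.0026949724716609502), np.float64(0.00269497247166091)]
out by -0.035622444358241835 -0.00047747778538536484
go tx -0.27 ty 0.00 tz -3.54 spin 0.0 | yaw now -170.9
go tx 1.73 ty -9.31 tz -2.29 spin 7.7 | yaw now -170.9
```

Call:
jog_arm:
  deltas:
    - {"gripper": 0,"tx": -0.15,"ty": 0,"tz": -0.2,"spin": 0}
    - {"gripper": 0,"tx": -0.2,"ty": 0,"tz": -1.0,"spin": 0}
    - {"gripper": 0,"tx": -0.2,"ty": 0,"tz": -2.0,"spin": 0}
    - {"gripper": 0.75,"tx": 0,"ty": -0.5,"tz": -2.5,"spin": 0}
    - {"gripper": 0.75,"tx": 1.73,"ty": -9.3,"tz": -2.4,"spin": 7.7}
    - {"gripper": 0.75,"tx": 1.73,"ty": -9.3,"tz": -2.4,"spin": 7.7}
    - {"gripper": 0.75,"tx": 1.73,"ty": -9.3,"tz": -2.4,"spin": 7.7}
    - {"gripper": 0.75,"tx": 1.73,"ty": -9.3,"tz": -2.4,"spin": 7.7}
    - {"gripper": 0.75,"tx": 1.73,"ty": -9.3,"tz": -2.4,"spin": 7.7}
    - {"gripper": 0.75,"tx": 1.73,"ty": -9.3,"tz": -2.4,"spin": 7.7}
    - {"gripper": 0.75,"tx": 1.73,"ty": -9.3,"tz": -2.4,"spin": 7.7}
    - {"gripper": 0.75,"tx": 1.73,"ty": -9.3,"tz": -2.4,"spin": 7.7}
    - {"gripper": 0.75,"tx": 1.73,"ty": -9.3,"tz": -2.4,"spin": 7.7}
    - {"gripper": 0.75,"tx": 1.73,"ty": -9.3,"tz": -2.4,"spin": 7.7}
    - {"gripper": 0.75,"tx": 1.73,"ty": -9.3,"tz": -2.4,"spin": 7.7}
    - {"gripper": 0.75,"tx": 1.73,"ty": -9.3,"tz": -2.4,"spin": 7.7}
    - {"gripper": 0.75,"tx": 1.73,"ty": -9.3,"tz": -2.4,"spin": 7.7}
    - {"gripper": 0.75,"tx": 1.73,"ty": -9.3,"tz": -2.4,"spin": 7.7}

```text
clock: 6.05
eef_pos: [0.521, -0.3333, 0.2049]
ee_rot: [-0.042, 3.141, 0.0]
wrist_force: [-0.4, -0.4, -0.3]
finger_gap: 0.0698
grasp_force: 0.0
```

```bash
python3 - <<'E'
from h import *
s=sense(); m=cam("wrist"); w=imaging.grab_frame("wrist"); cv2.imwrite("pics/w3.png",w); print(s["eef_pos"],s["finger_gap"])
hsv=cv2.cvtColor(w,cv2.COLOR_BGR2HSV)
k=((hsv[...,1]>70)&(hsv[...,2]>60)).astype(np.uint8); k=cv2.morphologyEx(k,cv2.MORPH_CLOSE,np.ones((9,9)))
cs,_=cv2.findContours(k,cv2.RETR_EXTERNAL,cv2.CHAIN_APPROX_NONE)
v=w.copy()
for c in cs:
    if cv2.contourArea(c)<800: continue
    h=cv2.convexHull(c); cv2.drawContours(v,[h],-1,(0,255,0),1)
    P=np.array([onz(m,*q,.024)[:2] for q in h[:,0]])
    r=cv2.minAreaRect((P*1000).astype(np.float32)); print(r, cv2.boundingRect(h))
cv2.imwrite("pics/w3v.png",v)
t=imaging.grab_frame("top"); cv2.imwrite("pics/top3.png",t); cv2.imwrite("pics/scene3.png",imaging.grab_frame("scene"))
E
```

```text
[ 0.5209837  -0.33334344  0.20494997] 0.06981529611747779
((650.7433471679688, -360.5970458984375), (102.92932891845703, 59.592254638671875), 50.251895904541016) (200, 254, 93, 63)
((638.5938720703125, -568.43212890625), (61.206459045410156, 156.36253356933594), 11.330963134765625) (0, 248, 136, 51)
((526.7305297851562, -172.2572784423828), (79.68153381347656, 76.99456787109375), 16.18801498413086) (393, 153, 77, 86)
((518.339599609375, -339.4690856933594), (100.14688110351562, 49.90357208251953), 1.3669593334197998) (243, 133, 51, 98)
((378.4295349121094, -423.43505859375), (141.30531311035156, 70.78868103027344), 45.467796325683594) (98, 0, 161, 113)
```

View pics/w3v.png

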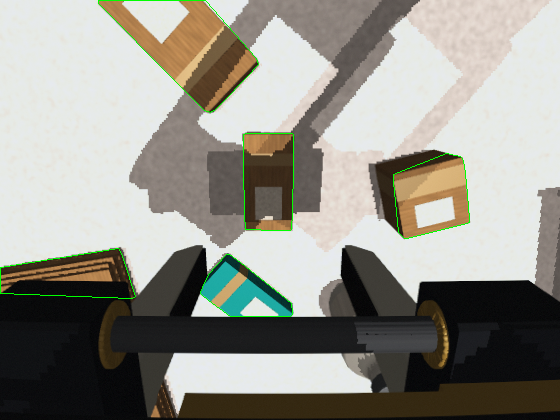

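The wrist view shows the carton's box at columns 243–294, rows 133–231. It measures 100 x 50 mm, which matches, and its centre is at (0.518, -0.339). I'll go down and grip it.

```bash
python3 - <<'E'
from h import *
go(.5183,-.3392,.005,-178.6)
E
```

```text
go tx 0.07 ty -0.14 tz 5.00 spin 0.1 | yaw now -178.5
```

Call:
jog_arm:
  deltas:
    - {"gripper": 0.75,"tx": 0.07,"ty": -0.14,"tz": 1.0,"spin": 0}
    - {"gripper": 0.75,"tx": 0.07,"ty": -0.14,"tz": 2.0,"spin": 0}
    - {"gripper": 0.75,"tx": 0.07,"ty": -0.14,"tz": 3.0,"spin": 0}
    - {"gripper": 0.75,"tx": 0.07,"ty": -0.14,"tz": 4.0,"spin": 0}
    - {"gripper": 0.75,"tx": 0.07,"ty": -0.14,"tz": 4.6,"spin": 0}
    - {"gripper": 0.75,"tx": 0.07,"ty": -0.14,"tz": 5.0,"spin": 0}
    - {"gripper": 0.75,"tx": 0.07,"ty": -0.14,"tz": 5.0,"spin": 0}
    - {"gripper": 0.45,"tx": 0.07,"ty": -0.14,"tz": 5.0,"spin": 0}
    - {"gripper": 0.45,"tx": 0.07,"ty": -0.14,"tz": 5.0,"spin": 0}
    - {"gripper": 0.45,"tx": 0.07,"ty": -0.14,"tz": 5.0,"spin": 0}
    - {"gripper": 0.45,"tx": 0.07,"ty": -0.14,"tz": 5.0,"spin": 0}
    - {"gripper": 0.45,"tx": 0.07,"ty": -0.14,"tz": 5.0,"spin": 0}
  squeeze: 10

```text
clock: 7.2
eef_pos: [0.5182, -0.3402, 0.0053]
ee_rot: [-0.039, 3.141, -0.0]
wrist_force: [-0.5, 0.1, 1.1]
finger_gap: 0.0502
grasp_force: 10.0
```

```bash
python3 - <<'E'
from h import *
T=cam("top");S=cam("scene"); c,s=np.cos(np.radians(9.9)),np.sin(np.radians(9.9))
def dog(i): return cv2.Laplacian(cv2.GaussianBlur(i,(0,0),1.2),cv2.CV_32F)
for n,M,pts,zs in(("top",T,[(213.8,218.5),(252,212),(291.5,205.3)],.135),("scene",S,[(342.7,231.3),(306,217),(269.4,203.1)],.135)):
    a=dog(cv2.cvtColor(cv2.imread(f"pics/{n}0.png"),cv2.COLOR_BGR2GRAY)); b=dog(cv2.cvtColor(cv2.imread(f"pics/{n}3.png"),cv2.COLOR_BGR2GRAY))
    for u,v in pts:
        best=[]
        P0=onz(M,u,v,zs)
        for d in np.arange(.02,.05,.0005):
            q=proj(M,P0-np.array([c,s,0])*d)[0]
            A=cv2.getRectSubPix(a,(19,19),(u,v)); B=cv2.getRectSubPix(b,(19,19),tuple(map(float,q)))
            best.append((np.corrcoef(A.ravel(),B.ravel())[0,1],d))
        print(n,u,max(best))
C=np.hstack([cv2.resize(cv2.imread("pics/top3.png")[165:240,205:300],(400,316),interpolation=3),cv2.resize(cv2.imread("pics/scene3.png")[180:255,255:350],(400,316),interpolation=3)])
cv2.imwrite("pics/c3.png",cv2.convertScaleAbs(C,alpha=1.5))
E
```

```text
top 213.8 (np.float64(0.9623781615734072), np.float64(0.032500000000000015))
top 252 (np.float64(0.7437444519880428), np.float64(0.03100000000000001))
top 291.5 (np.float64(0.8920497776541078), np.float64(0.032000000000000015))
scene 342.7 (np.float64(0.9771864490920085), np.float64(0.033000000000000015))
scene 306 (np.float64(0.9334146566215306), np.float64(0.032500000000000015))
scene 269.4 (np.float64(0.9641426558018091), np.float64(0.033000000000000015))
```

Call:
jog_arm:
  deltas:
    - {"gripper": 0.45,"tx": 0,"ty": 0,"tz": -0.5,"spin": 0}
    - {"gripper": 0.45,"tx": 0,"ty": 0,"tz": -1.5,"spin": 0}
    - {"gripper": 0.45,"tx": 0,"ty": 0,"tz": -2.5,"spin": 0}
    - {"gripper": 0.45,"tx": 0,"ty": 0,"tz": -3.5,"spin": 0}
    - {"gripper": 0.45,"tx": 0,"ty": 0,"tz": -4.5,"spin": 0}
    - {"gripper": 0.45,"tx": 0,"ty": 0,"tz": -5.0,"spin": 0}

```text
clock: 7.7
eef_pos: [0.5193, -0.3415, 0.2112]
ee_rot: [-0.039, 3.136, -0.007]
wrist_force: [0.9, -0.0, -0.6]
finger_gap: 0.0497
grasp_force: 10.0
```

```bash
python3 - <<'E'
from h import *
go(.553,.0976,.25,-170.1)
E
```

```text
go tx -1.12 ty 10.95 tz -1.02 spin -8.5 | yaw now -178.6
```

Call:
jog_arm:
  deltas:
    - {"gripper": 0.45,"tx": -0.1,"ty": 0.5,"tz": -1.0,"spin": -1}
    - {"gripper": 0.45,"tx": -0.2,"ty": 1.3,"tz": -1.0,"spin": -2}
    - {"gripper": 0.45,"tx": -0.3,"ty": 2.2,"tz": -1.0,"spin": -3}
    - {"gripper": 0.45,"tx": -0.4,"ty": 3.1,"tz": -1.0,"spin": -4}
    - {"gripper": 0.45,"tx": -0.5,"ty": 4.0,"tz": -1.0,"spin": -5}
    - {"gripper": 0.45,"tx": -0.6,"ty": 4.9,"tz": -1.0,"spin": -6}
    - {"gripper": 0.45,"tx": -0.7,"ty": 5.8,"tz": -1.0,"spin": -7}
    - {"gripper": 0.45,"tx": -0.8,"ty": 6.7,"tz": -1.0,"spin": -8}
    - {"gripper": 0.45,"tx": -0.9,"ty": 7.6,"tz": -1.0,"spin": -8.5}
    - {"gripper": 0.45,"tx": -1.0,"ty": 8.5,"tz": -1.0,"spin": -8.5}
    - {"gripper": 0.45,"tx": -1.1,"ty": 9.4,"tz": -1.0,"spin": -8.5}
    - {"gripper": 0.45,"tx": -1.1,"ty": 10.2,"tz": -1.0,"spin": -8.5}
    - {"gripper": 0.45,"tx": -1.1,"ty": 10.7,"tz": -1.0,"spin": -8.5}
    - {"gripper": 0.45,"tx": -1.1,"ty": 10.95,"tz": -1.0,"spin": -8.5}
    - {"gripper": 0.45,"tx": -1.1,"ty": 10.95,"tz": -1.0,"spin": -8.5}
    - {"gripper": 0.45,"tx": -1.1,"ty": 10.95,"tz": -1.0,"spin": -8.5}

```text
clock: 9.03
eef_pos: [0.5509, 0.0982, 0.2446]
ee_rot: [0.273, -3.13, 0.001]
wrist_force: [0.7, -0.9, -1.0]
finger_gap: 0.0501
grasp_force: 10.0
```

```bash
python3 - <<'E'
from h import *
s=sense(); m=cam("wrist"); w=imaging.grab_frame("wrist"); cv2.imwrite("pics/w4.png",w); print(s["eef_pos"],s["finger_gap"],pose()[1].as_matrix()[:2,0])
F2=np.array([.5058,.0894])
pts=[]; v=cv2.convertScaleAbs(w,alpha=.75)
for x,y,z in[(0,.111,.138),(0,-.111,.138),(0,.111,.076),(0,-.111,.076)]: pts.append([*U(x,y,F2),z])
cs,sn=np.cos(np.radians(25)),np.sin(np.radians(25))
for a,b,h in[(-.052,.017,.01),(-.052,-.017,.01),(.055,.017,0),(.055,-.017,0)]: pts.append([*U(.078+a*cs-h*sn,b,F2),.132+a*sn+h*cs])
q=proj(m,np.array(pts)); print(q.round(1).tolist())
for p in q: cv2.circle(v,tuple(int(round(i)) for i in p),3,(0,0,255),1)
cv2.imwrite("pics/w4v.png",cv2.resize(v,(800,600)))
E
```

```text
[0.550861   0.09824853 0.24456353] 0.05005397916863651 [-0.98510706 -0.17194194]
[[415.3, 149.7], [131.0, 149.2], [390.0, 142.1], [156.4, 141.7], [293.2, 178.1], [253.1, 178.0], [293.4, 306.7], [252.4, 306.7]]
```

View pics/w4v.png

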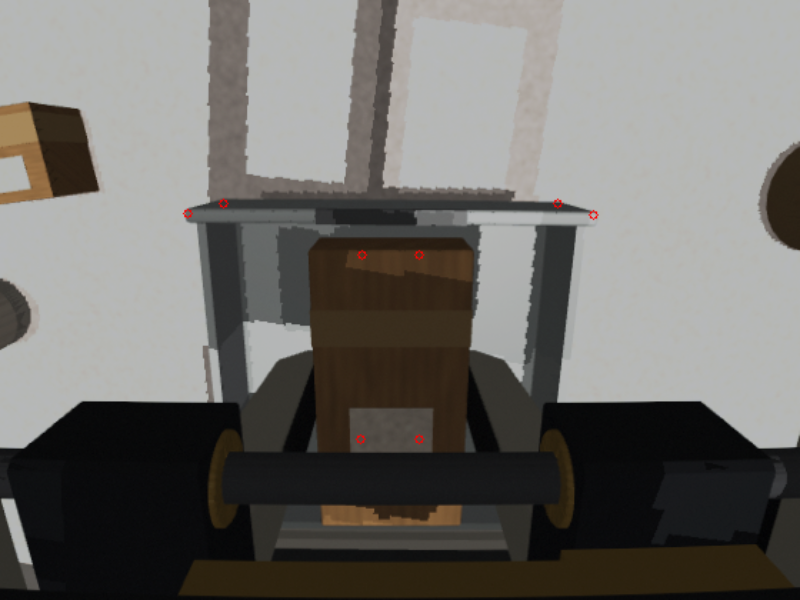

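The projected panel corners land within about 2 mm of the ones in the picture, at (188,210) and (597,212). The carton sits level in the grip, in line with the drawer. The drawer face needs about a 2 mm shift toward the robot.

```bash
python3 - <<'E'
from h import *
go(.5746,.102,.168,-170.1)
E
```

```text
go tx -0.60 ty 0.01 tz 1.91 spin 0.0 | yaw now -170.1
```

Call:
jog_arm:
  deltas:
    - {"gripper": 0.45,"tx": -0.3,"ty": 0.01,"tz": 0.2,"spin": 0}
    - {"gripper": 0.45,"tx": -0.6,"ty": 0.01,"tz": 0.5,"spin": 0}
    - {"gripper": 0.45,"tx": -0.6,"ty": 0.01,"tz": 0.9,"spin": 0}
    - {"gripper": 0.45,"tx": -0.6,"ty": 0.01,"tz": 1.3,"spin": 0}
    - {"gripper": 0.45,"tx": -0.6,"ty": 0.01,"tz": 1.7,"spin": 0}
    - {"gripper": 0.45,"tx": -0.6,"ty": 0.01,"tz": 1.9,"spin": 0}
    - {"gripper": 0.45,"tx": -0.6,"ty": 0.01,"tz": 1.9,"spin": 0}
    - {"gripper": 0.45,"tx": -0.6,"ty": 0.01,"tz": 1.9,"spin": 0}
  squeeze: 6

```text
clock: 9.75
eef_pos: [0.5744, 0.1022, 0.1687]
ee_rot: [0.27, -3.129, 0.0]
wrist_force: [-0.2, 0.3, -0.5]
finger_gap: 0.0497
grasp_force: 6.0
```

Call:
jog_arm:
  deltas:
    - {"gripper": 0.45,"tx": 0,"ty": 0,"tz": 0.07,"spin": 0}
    - {"gripper": 0.45,"tx": 0,"ty": 0,"tz": 0.14,"spin": 0}
    - {"gripper": 0.45,"tx": 0,"ty": 0,"tz": 0.21,"spin": 0}
    - {"gripper": 0.45,"tx": 0,"ty": 0,"tz": 0.28,"spin": 0}
    - {"gripper": 0.45,"tx": 0,"ty": 0,"tz": 0.35,"spin": 0}

```text
clock: 10.17
eef_pos: [0.5745, 0.1033, 0.1548]
ee_rot: [-0.272, 3.13, -0.0]
wrist_force: [-1.4, -1.2, 0.1]
finger_gap: 0.0499
grasp_force: 6.0
```

Call:
jog_arm:
  deltas:
    - {"gripper": 0.45,"tx": 0,"ty": 0,"tz": 0.05,"spin": 0}
    - {"gripper": 0.45,"tx": 0,"ty": 0,"tz": 0.1,"spin": 0}
    - {"gripper": 0.45,"tx": 0,"ty": 0,"tz": 0.15,"spin": 0}
    - {"gripper": 0.45,"tx": 0,"ty": 0,"tz": 0.2,"spin": 0}

```text
clock: 10.5
eef_pos: [0.5744, 0.1033, 0.1465]
ee_rot: [0.272, -3.13, 0.0]
wrist_force: [-1.4, -0.2, -0.6]
finger_gap: 0.0502
grasp_force: 6.0
```

Call:
jog_arm:
  deltas:
    - {"gripper": 0.45,"tx": 0,"ty": 0,"tz": 0.04,"spin": 0}
    - {"gripper": 0.45,"tx": 0,"ty": 0,"tz": 0.08,"spin": 0}
    - {"gripper": 0.45,"tx": 0,"ty": 0,"tz": 0.12,"spin": 0}

```text
clock: 10.75
eef_pos: [0.5745, 0.1033, 0.1417]
ee_rot: [-0.272, 3.13, 0.0]
wrist_force: [-0.7, -1.1, -0.1]
finger_gap: 0.0499
grasp_force: 6.0
```

```bash
cat > dr.py <<'E'
from h import *
c,s_=np.cos(np.radians(9.9)),np.sin(np.radians(9.9))
def dog(i): return cv2.Laplacian(cv2.GaussianBlur(cv2.cvtColor(i,cv2.COLOR_BGR2GRAY),(0,0),1.2),cv2.CV_32F)
def drawer(tag):
    for n,pts in(("scene",[(342.7,231.3),(269.4,203.1)]),("top",[(213.8,218.5),(291.5,205.3)])):
        M=cam(n); im=imaging.grab_frame(n); cv2.imwrite(f"pics/{n}{tag}.png",im); a=dog(cv2.imread(f"pics/{n}0.png")); b=dog(im)
        for u,v in pts:
            P0=onz(M,u,v,.135); best=[]
            for d in np.arange(-.14,.045,.0005):
                q=proj(M,P0-np.array([c,s_,0])*d)[0]
                A=cv2.getRectSubPix(a,(15,15),(u,v)); B=cv2.getRectSubPix(b,(15,15),tuple(map(float,q)))
                best.append((round(np.corrcoef(A.ravel(),B.ravel())[0,1],2),round(d,4)))
            print(n,u,max(best))
E
python3 - <<'E'
from dr import *
drawer("5"); w=imaging.grab_frame("wrist"); cv2.imwrite("pics/w5.png",w); print(pose()[0])
m=cam("wrist")
# column profile of panel rim
g=cv2.cvtColor(w,cv2.COLOR_BGR2GRAY)
F2=np.array([.5038,.0896])
for y in(-.09,.09):
    for z in(.138,):
        q=proj(m,[[*U(0,y,F2),z]])[0]; u=int(round(q[0])); r=int(q[1]); print("pred row",q.round(1), "grad", [(r0,int(g[r0,u])) for r0 in range(r-12,r+16)])
E
```

```text
scene 342.7 (np.float64(0.84), np.float64(0.033))
scene 269.4 (np.float64(0.24), np.float64(-0.015))
top 213.8 (np.float64(0.52), np.float64(0.032))
top 291.5 (np.float64(0.35), np.float64(-0.0775))
[0.57449238 0.10329057 0.14165999]
pred row [ 84.  119.3] grad [(107, 243), (108, 242), (109, 242), (110, 243), (111, 243), (112, 243), (113, 243), (114, 243), (115, 243), (116, 235), (117, 70), (118, 73), (119, 95), (120, 119), (121, 124), (122, 130), (123, 133), (124, 132), (125, 131), (126, 132), (127, 132), (128, 131), (129, 131), (130, 131), (131, 130), (132, 127), (133, 119), (134, 112)]
pred row [460.3 119.6] grad [(107, 243), (108, 243), (109, 243), (110, 243), (111, 243), (112, 243), (113, 243), (114, 243), (115, 243), (116, 243), (117, 243), (118, 243), (119, 229), (120, 71), (121, 85), (122, 138), (123, 184), (124, 195), (125, 210), (126, 218), (127, 218), (128, 219), (129, 219), (130, 218), (131, 219), (132, 219), (133, 219), (134, 218)]
```

Call:
jog_arm:
  deltas:
    - {"gripper": 0.45,"tx": 0,"ty": 0,"tz": 0.04,"spin": 0}
    - {"gripper": 0.45,"tx": 0,"ty": 0,"tz": 0.08,"spin": 0}
    - {"gripper": 0.45,"tx": 0,"ty": 0,"tz": 0.1,"spin": 0}

```text
clock: 11.15
eef_pos: [0.5746, 0.1033, 0.1377]
ee_rot: [-0.272, 3.129, 0.0]
wrist_force: [-0.3, -0.5, -0.5]
finger_gap: 0.0501
grasp_force: 6.0
```

```bash
python3 - <<'E'
from dr import *
print(sense()["wrist_force"],sense()["wrist_torque"])
drawer("6"); w=imaging.grab_frame("wrist")
C=np.vstack([np.hstack([cv2.resize(cv2.imread("pics/w4.png"),(400,300)),cv2.resize(w,(400,300))]),np.hstack([cv2.resize(cv2.imread("pics/scene6.png")[180:255,250:350],(400,300),interpolation=3),cv2.resize(cv2.imread("pics/w5.png"),(400,300))])])
cv2.imwrite("pics/c6.png",C)
E
```

```text
[-0.32309014 -0.53218739 -0.47289948] [ 0.06888153 -0.24896311  0.04206431]
scene 342.7 (np.float64(0.85), np.float64(0.0325))
scene 269.4 (np.float64(0.22), np.float64(-0.0165))
top 213.8 (np.float64(0.5), np.float64(0.032))
top 291.5 (np.float64(0.34), np.float64(-0.077))
```

View pics/c6.png

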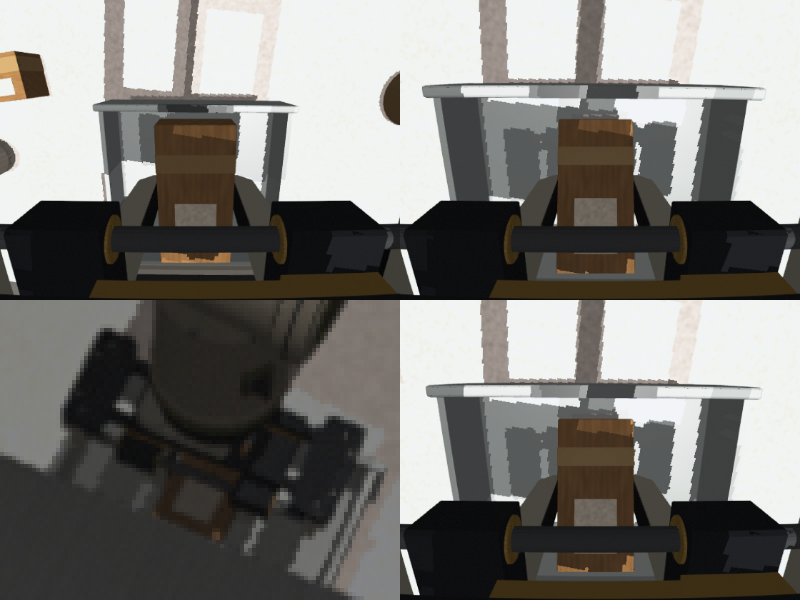

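```bash
cat > ct.py <<'E'
from h import *
def tilt(m,quad,tag=""):
    # quad px: nearL nearR farR farL of the carton's top; PnP with known 100x50
    obj=np.array([[-.05,-.025,0],[-.05,.025,0],[.05,.025,0],[.05,-.025,0]])
    K=np.array([[m["fx"],0,m["cx"]],[0,m["fy"],m["cy"]],[0,0,1]])
    for k,(rv,tv) in enumerate(zip(*cv2.solvePnPGeneric(obj,np.array(quad,float),K,np.array([m["k1"],0,0,0]),flags=cv2.SOLVEPNP_IPPE)[1:3])):
        X=Rm(m)@cv2.Rodrigues(rv)[0]; t=Rm(m)@tv[:,0]+np.array(m["xyz"]); n=X[:,2]*np.sign(X[2,2])
        print(tag,"top centre",t.round(4),"pitch %.1f yaw %.1f roll %.1f"%(np.degrees(np.arcsin(X[2,0])),np.degrees(np.arctan2(X[1,0],X[0,0])),np.degrees(np.arcsin(X[2,1]))),"under",(t-n*.024).round(4))
E
python3 - <<'E'
from ct import *
m=cam("wrist")
tilt(m,[((558-400)*1.4,120*1.4),((633-400)*1.4,120*1.4),((634.5-400)*1.4,273*1.4),((557-400)*1.4,273*1.4)],"w6")
w=imaging.grab_frame("wrist"); hsv=cv2.cvtColor(w,cv2.COLOR_BGR2HSV); k=(hsv[...,1]>70).astype(np.uint8)
for r in(172,200,240,280,365,376): 
    x=np.where(k[r,190:360])[0]+190; print(r,x.min(),x.max())
col=np.where(k[:400,240])[0]; print(col.min(),col.max()); col=np.where(k[:400,310])[0]; print(col.min(),col.max())
E
```

```text
w6 top centre [0.5727 0.1024 0.1561] pitch 18.3 yaw 10.0 roll 0.6 under [0.58   0.104  0.1333]
w6 top centre [0.5686 0.1018 0.1545] pitch 35.1 yaw 10.0 roll -0.4 under [0.5822 0.104  0.1349]
172 222 325
200 222 325
240 221 326
280 211 327
365 219 328
376 219 328
167 399
168 399
```

The carton has tilted as intended: its end face is no longer visible, its pitch is about 20° and its underside is near the rest centre. I'll press slightly further.

Call:
jog_arm:
  deltas:
    - {"gripper": 0.45,"tx": 0,"ty": 0,"tz": 0.04,"spin": 0}
    - {"gripper": 0.45,"tx": 0,"ty": 0,"tz": 0.08,"spin": 0}
    - {"gripper": 0.45,"tx": 0,"ty": 0,"tz": 0.08,"spin": 0}

```text
clock: 11.6
eef_pos: [0.575, 0.1034, 0.1353]
ee_rot: [-0.272, 3.128, 0.0]
wrist_force: [0.1, -0.6, 3.0]
finger_gap: 0.0497
grasp_force: 6.0
```

Call:
jog_arm:
  deltas:
    - {"gripper": 0.45,"tx": 0,"ty": 0,"tz": 0.04,"spin": 0}
    - {"gripper": 0.45,"tx": 0,"ty": 0,"tz": 0.06,"spin": 0}
    - {"gripper": 0.45,"tx": 0,"ty": 0,"tz": 0.06,"spin": 0}

```text
clock: 11.85
eef_pos: [0.5756, 0.1035, 0.1338]
ee_rot: [-0.272, 3.127, 0.0]
wrist_force: [0.6, 0.9, 6.8]
finger_gap: 0.0499
grasp_force: 6.0
```

Call:
jog_arm:
  deltas:
    - {"gripper": 0.45,"tx": 0,"ty": 0,"tz": -0.06,"spin": 0}
    - {"gripper": 0.55,"tx": 0,"ty": 0,"tz": -0.06,"spin": 0}
    - {"gripper": 0.6,"tx": 0,"ty": 0,"tz": -0.06,"spin": 0}
    - {"gripper": 0.7,"tx": 0,"ty": 0,"tz": -0.06,"spin": 0}
    - {"gripper": 0.75,"tx": 0,"ty": 0,"tz": -0.06,"spin": 0}
    - {"gripper": 0.75,"tx": 0,"ty": 0,"tz": -0.06,"spin": 0}
    - {"gripper": 0.75,"tx": 0,"ty": 0,"tz": -0.06,"spin": 0}

```text
clock: 12.43
eef_pos: [0.5743, 0.1032, 0.1344]
ee_rot: [0.272, -3.129, 0.0]
wrist_force: [-0.1, -0.7, -0.0]
finger_gap: 0.0694
grasp_force: 0.0
```

```bash
python3 - <<'E'
from h import *
print(sense()["finger_gap"])
w=imaging.grab_frame("wrist"); cv2.imwrite("pics/w7.png",w); hsv=cv2.cvtColor(w,cv2.COLOR_BGR2HSV); k=(hsv[...,1]>70).astype(np.uint8)
for r in(172,200,240,365,376): 
    x=np.where(k[r,190:360])[0]+190; print(r,x.min(),x.max())
for c in(240,310):
    col=np.where(k[:390,c])[0]; print(c,col.min(),col.max())
E
```

```text
0.06936421027024745
172 223 325
200 222 325
240 221 326
365 219 329
376 219 329
240 167 383
310 168 383
```

Call:
jog_arm:
  deltas:
    - {"gripper": 0.75,"tx": 0,"ty": 0,"tz": -0.4,"spin": 0}
    - {"gripper": 0.75,"tx": 0,"ty": 0,"tz": -1.0,"spin": 0}
    - {"gripper": 0.75,"tx": 0,"ty": 0,"tz": -1.8,"spin": 0}
    - {"gripper": 0.75,"tx": 0,"ty": 0,"tz": -2.6,"spin": 0}
    - {"gripper": 0.75,"tx": 0.4,"ty": 0,"tz": -3.4,"spin": 0}
    - {"gripper": 0.75,"tx": 0.9,"ty": 0,"tz": -3.6,"spin": 0}
    - {"gripper": 0.75,"tx": 1.0,"ty": 0,"tz": -3.6,"spin": 0}
    - {"gripper": 0.75,"tx": 1.0,"ty": 0,"tz": -3.6,"spin": 0}

```text
clock: 13.15
eef_pos: [0.535, 0.0963, 0.2794]
ee_rot: [-0.271, 3.128, 0.0]
wrist_force: [-0.4, -0.6, -0.4]
finger_gap: 0.0702
grasp_force: 0.0
```

```bash
python3 - <<'E'
from ct import *
m=cam("wrist"); w=imaging.grab_frame("wrist"); cv2.imwrite("pics/w8.png",w); print(pose()[0])
hsv=cv2.cvtColor(w,cv2.COLOR_BGR2HSV); k=(hsv[...,1]>70).astype(np.uint8); k=cv2.morphologyEx(k,cv2.MORPH_CLOSE,np.ones((9,9)))
cs,_=cv2.findContours(k,cv2.RETR_EXTERNAL,cv2.CHAIN_APPROX_NONE)
for c in cs:
    if cv2.contourArea(c)>800:
        h=cv2.convexHull(c); print(cv2.contourArea(c),cv2.boundingRect(h),cv2.approxPolyDP(h,4,True)[:,0].tolist())
from dr import drawer; drawer("8")
cv2.imwrite("pics/c8.png",cv2.resize(w,(800,600)))
E
```

```text
[0.53492423 0.09633504 0.27792408]
18794.5 (175, 281, 385, 139) [[559, 304], [559, 419], [175, 419], [185, 393], [423, 284], [519, 281]]
16077.0 (0, 281, 166, 139) [[126, 283], [165, 419], [0, 419], [0, 294], [18, 281]]
6093.5 (245, 184, 58, 113) [[299, 184], [302, 295], [247, 296], [247, 185]]
2195.5 (515, 109, 45, 79) [[549, 109], [559, 109], [559, 187], [530, 179], [515, 158], [522, 128]]
4558.0 (0, 90, 85, 66) [[72, 92], [84, 143], [12, 155], [0, 151], [0, 96]]
scene 342.7 (np.float64(0.94), np.float64(0.0325))
scene 269.4 (np.float64(0.42), np.float64(-0.033))
top 213.8 (np.float64(0.78), np.float64(0.0315))
top 291.5 (np.float64(0.49), np.float64(0.031))
```

View pics/c8.png

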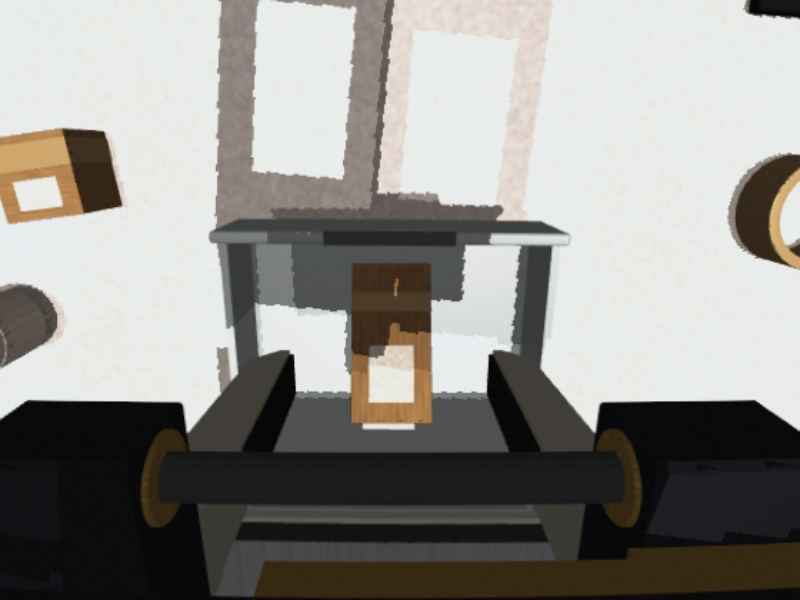

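The carton lies on the rest at (352–432, 264–424). A strip of the bed shows beyond its upper end, and the sideways offset is about 2 mm. I'll check how flat it is, then plan the push.

```bash
python3 - <<'E'
from ct import *
m=cam("wrist"); tilt(m,[(246.5,184.5),(301.5,184.5),(302.5,296),(246.5,296)])
# expected projected top corners for a flat carton at rest centre, x=xc
cs,sn=np.cos(np.radians(25)),np.sin(np.radians(25)); F2=np.array([.5038,.0889])
for xc in(-.002,0,.002):
  for z0 in(.132,.134): print(xc,z0,proj(m,np.array([[*U(.078+a*cs-.024*sn,b,F2),z0+a*sn+.024*cs] for a,b in[(xc-.05,-.025),(xc-.05,.025),(xc+.05,.025),(xc+.05,-.025)]])).round(1).tolist())
print(sense()["qpos"].round(2))
go(*U(-.17,0,F2),.25,99.9)
E
```

```text
top centre [0.5716 0.1028 0.1491] pitch 17.8 yaw 10.2 roll 4.2 under [0.5784 0.1059 0.1263]
 top centre [0.5707 0.103  0.1487] pitch 24.4 yaw 10.2 roll -3.8 under [0.5807 0.103  0.1269]
-0.002 0.132 [[244.3, 183.2], [299.4, 183.2], [300.6, 296.3], [242.8, 296.2]]
-0.002 0.134 [[244.1, 183.6], [299.6, 183.6], [300.8, 297.4], [242.6, 297.4]]
0 0.132 [[244.2, 185.3], [299.4, 185.3], [300.7, 298.6], [242.7, 298.6]]
0 0.134 [[244.1, 185.8], [299.6, 185.8], [300.8, 299.8], [242.5, 299.8]]
0.002 0.132 [[244.2, 187.5], [299.5, 187.5], [300.7, 301.0], [242.7, 301.0]]
0.002 0.134 [[244.0, 187.9], [299.6, 188.0], [300.9, 302.2], [242.5, 302.2]]
[ 0.08 -0.04  1.56  0.    1.63 -1.66]
go tx 5.04 ty -0.05 tz 0.68 spin -270.0 | yaw now -170.1
```

Call:
jog_arm:
  deltas:
    - {"gripper": 0,"tx": 1.0,"ty": 0,"tz": 0,"spin": 7}
    - {"gripper": 0,"tx": 2.0,"ty": 0,"tz": 0,"spin": 14}
    - {"gripper": 0,"tx": 3.0,"ty": 0,"tz": 0,"spin": 21}
    - {"gripper": 0,"tx": 4.0,"ty": 0,"tz": 0,"spin": 28}
    - {"gripper": 0,"tx": 4.3,"ty": 0,"tz": 0,"spin": 35}
    - {"gripper": 0,"tx": 4.3,"ty": 0,"tz": 0.5,"spin": 42}
    - {"gripper": 0,"tx": 4.3,"ty": 0,"tz": 1.0,"spin": 49}
    - {"gripper": 0,"tx": 4.3,"ty": 0,"tz": 1.5,"spin": 56}
    - {"gripper": 0,"tx": 4.3,"ty": 0,"tz": 2.0,"spin": 63}
    - {"gripper": 0,"tx": 4.3,"ty": 0,"tz": 2.0,"spin": 70}
    - {"gripper": 0,"tx": 4.3,"ty": 0,"tz": 2.0,"spin": 77}
    - {"gripper": 0,"tx": 4.3,"ty": 0,"tz": 2.0,"spin": 84}
    - {"gripper": 0,"tx": 4.3,"ty": 0,"tz": 2.0,"spin": 90}
    - {"gripper": 0,"tx": 4.3,"ty": 0,"tz": 2.0,"spin": 90}
    - {"gripper": 0,"tx": 4.3,"ty": 0,"tz": 2.0,"spin": 90}

```text
clock: 14.55
eef_pos: [0.3653, 0.0667, 0.1976]
ee_rot: [-2.016, -2.407, 0.002]
wrist_force: [-0.1, 0.0, -0.1]
finger_gap: 0.0004
grasp_force: 0.0
```

```bash
python3 - <<'E'
from h import *
F2=np.array([.5038,.0889])
go(*U(-.13,0,F2),.012,99.9); go(*U(-.094,0,F2),.012,99.9);go(*U(.071,0,F2),.012,99.9); print(sense()["qpos"].round(2))
E
```

```text
go tx -0.05 ty 0.27 tz 4.64 spin 0.2 | yaw now 100.1
go tx -0.06 ty 1.17 tz 4.64 spin 0.2 | yaw now 100.1
go tx -0.07 ty 5.29 tz 4.63 spin 0.2 | yaw now 100.1
[ 0.04 -0.52  2.1   0.    1.57 -0.13]
```

Call:
jog_arm:
  deltas:
    - {"gripper": 0,"tx": 0,"ty": 0.2,"tz": 0.8,"spin": 0}
    - {"gripper": 0,"tx": 0,"ty": 0.2,"tz": 1.7,"spin": 0}
    - {"gripper": 0,"tx": 0,"ty": 0.2,"tz": 2.6,"spin": 0}
    - {"gripper": 0,"tx": 0,"ty": 0.2,"tz": 3.5,"spin": 0}
    - {"gripper": 0,"tx": 0,"ty": 0.2,"tz": 4.2,"spin": 0}
    - {"gripper": 0,"tx": 0,"ty": 0.2,"tz": 4.55,"spin": 0}
    - {"gripper": 0,"tx": 0,"ty": 0.2,"tz": 4.55,"spin": 0}
    - {"gripper": 0,"tx": 0,"ty": 0.2,"tz": 4.55,"spin": 0}

```text
clock: 15.22
eef_pos: [0.3725, 0.0681, 0.0159]
ee_rot: [-2.017, -2.406, 0.003]
wrist_force: [-0.5, -0.7, 0.9]
finger_gap: 0.0005
grasp_force: 0.0
```

Call:
jog_arm:
  deltas:
    - {"gripper": 0,"tx": 0,"ty": 0.15,"tz": 0,"spin": 0}
    - {"gripper": 0,"tx": 0,"ty": 0.3,"tz": 0,"spin": 0}
    - {"gripper": 0,"tx": 0,"ty": 0.45,"tz": 0,"spin": 0}
    - {"gripper": 0,"tx": 0,"ty": 0.6,"tz": 0,"spin": 0}
    - {"gripper": 0,"tx": 0,"ty": 0.7,"tz": 0,"spin": 0}
    - {"gripper": 0,"tx": 0,"ty": 0.8,"tz": 0,"spin": 0}
    - {"gripper": 0,"tx": 0,"ty": 0.9,"tz": 0,"spin": 0}
    - {"gripper": 0,"tx": 0,"ty": 1.0,"tz": 0,"spin": 0}
    - {"gripper": 0,"tx": 0,"ty": 1.1,"tz": 0,"spin": 0}
    - {"gripper": 0,"tx": 0,"ty": 1.2,"tz": 0,"spin": 0}
    - {"gripper": 0,"tx": 0,"ty": 1.3,"tz": 0,"spin": 0}

```text
clock: 16.13
eef_pos: [0.4248, 0.0771, 0.0164]
ee_rot: [-2.021, -2.405, 0.001]
wrist_force: [-1.8, -1.1, 0.3]
finger_gap: 0.0006
grasp_force: 0.0
```

```bash
python3 - <<'E'
from dr import *
print(sense()["wrist_force"]); drawer("9"); F2=np.array([.5038,.0889]); p=pose()[0][:2]-F2; print("tcp in unit",p@[c,s_])
E
```

```text
[-1.76785354 -1.05926982  0.30430807]
scene 342.7 (np.float64(0.97), np.float64(0.019))
scene 269.4 (np.float64(0.91), np.float64(0.0175))
top 213.8 (np.float64(0.94), np.float64(0.017))
top 291.5 (np.float64(0.93), np.float64(0.017))
tcp in unit -0.07922619156669015
```

Call:
jog_arm:
  deltas:
    - {"gripper": 0,"tx": 0,"ty": 0.1,"tz": 0,"spin": 0}
    - {"gripper": 0,"tx": 0,"ty": 0.2,"tz": 0,"spin": 0}
    - {"gripper": 0,"tx": 0,"ty": 0.32,"tz": 0,"spin": 0}
    - {"gripper": 0,"tx": 0,"ty": 0.44,"tz": 0,"spin": 0}
    - {"gripper": 0,"tx": 0,"ty": 0.56,"tz": 0,"spin": 0}
    - {"gripper": 0,"tx": 0,"ty": 0.68,"tz": 0,"spin": 0}
    - {"gripper": 0,"tx": 0,"ty": 0.8,"tz": 0,"spin": 0}
    - {"gripper": 0,"tx": 0,"ty": 0.92,"tz": 0,"spin": 0}
    - {"gripper": 0,"tx": 0,"ty": 1.04,"tz": 0,"spin": 0}
    - {"gripper": 0,"tx": 0,"ty": 1.16,"tz": 0,"spin": 0}
    - {"gripper": 0,"tx": 0,"ty": 1.28,"tz": 0,"spin": 0}
    - {"gripper": 0,"tx": 0,"ty": 1.4,"tz": 0,"spin": 0}
    - {"gripper": 0,"tx": 0,"ty": 1.52,"tz": 0,"spin": 0}
    - {"gripper": 0,"tx": 0,"ty": 1.64,"tz": 0,"spin": 0}
    - {"gripper": 0,"tx": 0,"ty": 1.76,"tz": 0,"spin": 0}
    - {"gripper": 0,"tx": 0,"ty": 1.88,"tz": 0,"spin": 0}
    - {"gripper": 0,"tx": 0,"ty": 2.0,"tz": 0,"spin": 0}
    - {"gripper": 0,"tx": 0,"ty": 2.1,"tz": 0,"spin": 0}
    - {"gripper": 0,"tx": 0,"ty": 2.2,"tz": 0,"spin": 0}
    - {"gripper": 0,"tx": 0,"ty": 2.3,"tz": 0,"spin": 0}

```text
clock: 17.9
eef_pos: [0.5158, 0.093, 0.0166]
ee_rot: [2.021, 2.405, 0.0]
wrist_force: [-1.2, 0.1, 0.8]
finger_gap: 0.0004
grasp_force: 0.0
```

```bash
python3 - <<'E'
from dr import *
print(sense()["wrist_force"]); drawer("10"); F2=np.array([.5038,.0889]); p=pose()[0][:2]-F2; print("tcp in unit",p@[c,s_],p@[-s_,c])
E
```

```text
[-1.18094242  0.13131624  0.82441557]
scene 342.7 (np.float64(0.23), np.float64(-0.064))
scene 269.4 (np.float64(0.29), np.float64(-0.0645))
top 213.8 (np.float64(0.51), np.float64(-0.0755))
top 291.5 (np.float64(0.69), np.float64(-0.0755))
tcp in unit 0.013001125113694985 0.001987915280285055
```

Call:
jog_arm:
  deltas:
    - {"gripper": 0,"tx": 0,"ty": 0.1,"tz": 0,"spin": 0}
    - {"gripper": 0,"tx": 0,"ty": 0.2,"tz": 0,"spin": 0}
    - {"gripper": 0,"tx": 0,"ty": 0.3,"tz": 0,"spin": 0}
    - {"gripper": 0,"tx": 0,"ty": 0.4,"tz": 0,"spin": 0}
    - {"gripper": 0,"tx": 0,"ty": 0.5,"tz": 0,"spin": 0}
    - {"gripper": 0,"tx": 0,"ty": 0.6,"tz": 0,"spin": 0}
    - {"gripper": 0,"tx": 0,"ty": 0.7,"tz": 0,"spin": 0}
    - {"gripper": 0,"tx": 0,"ty": 0.8,"tz": 0,"spin": 0}
    - {"gripper": 0,"tx": 0,"ty": 0.9,"tz": 0,"spin": 0}

```text
clock: 18.75
eef_pos: [0.5512, 0.0992, 0.0166]
ee_rot: [-2.021, -2.405, 0.0]
wrist_force: [-0.7, -1.5, 0.5]
finger_gap: 0.0006
grasp_force: 0.0
```

Call:
jog_arm:
  deltas:
    - {"gripper": 0,"tx": 0,"ty": 0.05,"tz": 0,"spin": 0}
    - {"gripper": 0,"tx": 0,"ty": 0.1,"tz": 0,"spin": 0}
    - {"gripper": 0,"tx": 0,"ty": 0.15,"tz": 0,"spin": 0}
    - {"gripper": 0,"tx": 0,"ty": 0.2,"tz": 0,"spin": 0}

```text
clock: 19.08
eef_pos: [0.5589, 0.1005, 0.0167]
ee_rot: [2.021, 2.405, -0.0]
wrist_force: [-6.2, -1.5, 2.8]
finger_gap: 0.0007
grasp_force: 0.0
```

Now in the catch; the force is 6 N.

Call:
jog_arm:
  deltas:
    - {"gripper": 0,"tx": 0,"ty": 0.04,"tz": 0,"spin": 0}
    - {"gripper": 0,"tx": 0,"ty": 0.08,"tz": 0,"spin": 0}
    - {"gripper": 0,"tx": 0,"ty": 0.12,"tz": 0,"spin": 0}

```text
clock: 19.33
eef_pos: [0.562, 0.1011, 0.0161]
ee_rot: [-2.02, -2.403, 0.004]
wrist_force: [-10.4, -1.8, 3.7]
finger_gap: 0.0003
grasp_force: 0.0
```

Call:
jog_arm:
  deltas:
    - {"gripper": 0,"tx": 0,"ty": 0.04,"tz": 0,"spin": 0}
    - {"gripper": 0,"tx": 0,"ty": 0.08,"tz": 0,"spin": 0}
    - {"gripper": 0,"tx": 0,"ty": 0.12,"tz": 0,"spin": 0}

```text
clock: 19.58
eef_pos: [0.5669, 0.102, 0.0161]
ee_rot: [-2.02, -2.404, 0.003]
wrist_force: [-5.4, -2.4, 0.9]
finger_gap: 0.0005
grasp_force: 0.0
```

Call:
jog_arm:
  deltas:
    - {"gripper": 0,"tx": 0,"ty": 0.03,"tz": 0,"spin": 0}
    - {"gripper": 0,"tx": 0,"ty": 0.06,"tz": 0,"spin": 0}
    - {"gripper": 0,"tx": 0,"ty": 0.08,"tz": 0,"spin": 0}

```text
clock: 19.83
eef_pos: [0.5718, 0.1028, 0.0167]
ee_rot: [2.02, 2.405, 0.001]
wrist_force: [-0.2, 0.3, -0.2]
finger_gap: 0.0006
grasp_force: 0.0
```

Call:
jog_arm:
  deltas:
    - {"gripper": 0,"tx": 0,"ty": 0.03,"tz": 0,"spin": 0}
    - {"gripper": 0,"tx": 0,"ty": 0.05,"tz": 0,"spin": 0}
    - {"gripper": 0,"tx": 0,"ty": 0.05,"tz": 0,"spin": 0}

```text
clock: 20.08
eef_pos: [0.5726, 0.103, 0.0165]
ee_rot: [-2.02, -2.404, 0.002]
wrist_force: [-5.7, -2.0, 2.2]
finger_gap: 0.0006
grasp_force: 0.0
```

The force fell to zero past the crest and rose again at the stop, so the drawer is home. Retreating.

Call:
jog_arm:
  deltas:
    - {"gripper": 0,"tx": 0,"ty": -0.1,"tz": 0,"spin": 0}
    - {"gripper": 0,"tx": 0,"ty": -0.4,"tz": 0,"spin": 0}
    - {"gripper": 0,"tx": 0,"ty": -0.9,"tz": 0,"spin": 0}
    - {"gripper": 0,"tx": 0,"ty": -1.7,"tz": 0,"spin": 0}
    - {"gripper": 0,"tx": 0,"ty": -2.5,"tz": 0,"spin": 0}
    - {"gripper": 0,"tx": 0,"ty": -3.3,"tz": -0.3,"spin": 0}
    - {"gripper": 0,"tx": 0,"ty": -4.0,"tz": -0.8,"spin": 0}
    - {"gripper": 0,"tx": 0,"ty": -4.3,"tz": -1.2,"spin": 0}
    - {"gripper": 0,"tx": 0,"ty": -4.3,"tz": -1.2,"spin": 0}
    - {"gripper": 0,"tx": 0,"ty": -4.3,"tz": -1.2,"spin": 0}

```text
clock: 20.92
eef_pos: [0.4053, 0.0735, 0.066]
ee_rot: [2.019, 2.403, 0.005]
wrist_force: [0.6, 0.3, 0.1]
finger_gap: 0.0008
grasp_force: 0.0
```

```bash
python3 - <<'E'
from h import *
t=imaging.grab_frame("top"); s=imaging.grab_frame("scene"); t0=cv2.imread("pics/top0.png")
C=np.vstack([np.hstack([cv2.resize(t[100:250,170:370],(400,300)),cv2.resize(s[150:300,180:380],(400,300))]),np.hstack([cv2.resize(t,(400,300)),cv2.resize(s,(400,300))])])
cv2.imwrite("pics/final.png",cv2.convertScaleAbs(C,alpha=1.4))
E
```

```text
(no output)
```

View pics/final.png

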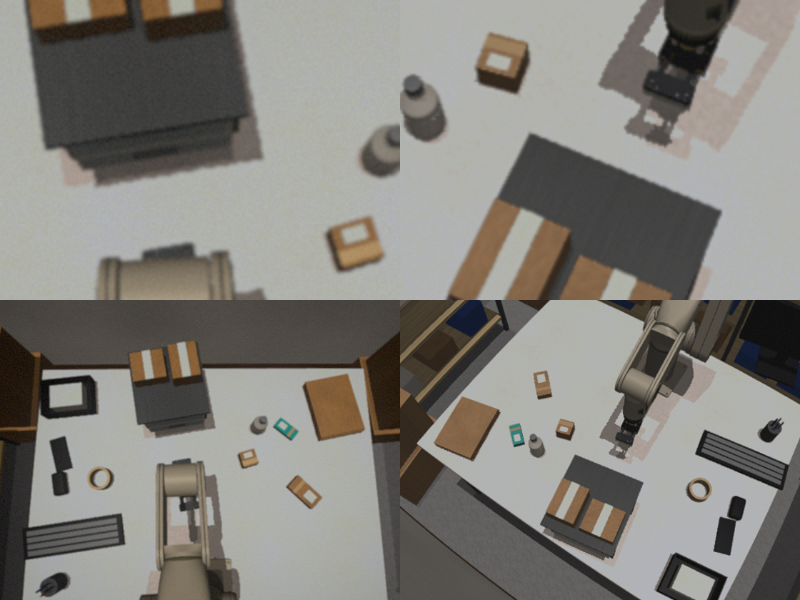

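The drawer front is flush under the board around (150,150) and hidden in the scene view. The bystanders have not moved, and the robot touches nothing.

```bash
python3 -c "
from workcell import job
print(job.hand_in())"
```

```text
the job is handed in; nothing more can be done
None
```

I laid the carton flat on the sloped rest, about 2 mm off centre sideways, let go, and pushed the drawer home past its catch. It stayed shut when I backed off, the other things are where they were, and I handed the job in at about 21 s; I could not see the carton once the drawer was shut.

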